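Fetch the check weight from behind the bottles

TASK

The steel check weight stands hemmed in behind the three bottles on the grey mat. First stand all three bottles in the white tray, leaving the weight where it is; then set the weight upright on the middle of the balance pan; only then put the bottles back, each standing wholly on the disc of its own cap colour. Keep the bottles and the weight upright throughout, and leave the glass beaker where it stands.

Things in the scene. Friction and masses are not known exactly. Their poses are not given: they have to be found in the camera images.
- blue_bottle_center (a point): Small amber glass bottle with a blue cap, closed and loose, about 0.13 kg, standing upright. Round body 42 mm in diameter up to 66 mm, cap 32 mm in diameter, 96 mm tall in all. This point lies on its axis half-way up, 48 mm above its foot; z points up to the cap. It starts on the blue disc (its foot 8 mm above the bench).
- red_bottle_center (a point): Small white plastic bottle with a red cap, closed and loose, about 0.13 kg, standing upright. Round body 42 mm in diameter up to 66 mm, cap 32 mm in diameter, 96 mm tall in all. This point lies on its axis half-way up, 48 mm above its foot; z points up to the cap. It starts on the red disc (its foot 8 mm above the bench).
- yellow_bottle_center (a point): Small dark green bottle with a yellow cap, closed and loose, about 0.13 kg, standing upright. Round body 42 mm in diameter up to 66 mm, cap 32 mm in diameter, 96 mm tall in all. This point lies on its axis half-way up, 48 mm above its foot; z points up to the cap. It starts on the yellow disc (its foot 8 mm above the bench).
- blue_disc: Flat blue disc, 66 mm in diameter and 3 mm thick, fixed on the dark grey mat (5 mm thick, 210 x 220 mm, fixed): the place of the blue-capped bottle. Origin at the centre of its underside, 5 mm above the bench; its upper face is 8 mm above the bench. The discs lie round the weight, each about 58 mm from it: one in front of it, about 75 mm from the two that lie either side (these 114 mm apart).
- red_disc: Flat red disc, 66 mm in diameter and 3 mm thick, fixed on the dark grey mat (5 mm thick, 210 x 220 mm, fixed): the place of the red-capped bottle. Origin at the centre of its underside, 5 mm above the bench; its upper face is 8 mm above the bench. The discs lie round the weight, each about 58 mm from it: one in front of it, about 75 mm from the two that lie either side (these 114 mm apart).
- yellow_disc: Flat yellow disc, 66 mm in diameter and 3 mm thick, fixed on the dark grey mat (5 mm thick, 210 x 220 mm, fixed): the place of the yellow-capped bottle. Origin at the centre of its underside, 5 mm above the bench; its upper face is 8 mm above the bench. The discs lie round the weight, each about 58 mm from it: one in front of it, about 75 mm from the two that lie either side (these 114 mm apart).
- weight_center (a point): Polished steel check weight, loose, 0.45 kg: a cylinder 40 mm in diameter up to 39 mm, with a knob 26 mm in diameter on top, 56 mm tall in all. It stands upright on the grey mat (5 mm above the bench) behind and between the three bottles. This point lies on its axis half-way up, 28 mm above its foot.
- balance_pan (a point): Centre of the upper face of the round steel pan of the white laboratory balance (fixed; body 230 x 170 mm, display towards the robot). The pan is 120 mm in diameter, rigid, its upper face 62 mm above the bench; nothing of the balance stands higher.
- tray: Shallow white tray, fixed, open at the top: 260 mm long (its x axis), 110 mm wide (its y axis), lying roughly lengthwise away from the robot, walls 4 mm thick and 20 mm high, floor 4 mm above the bench. Origin at the centre of its underside. Empty at the start; it takes the three bottles in a row, 80 mm apart.
- beaker_center (a point): Empty glass beaker, 56 mm in diameter, 65 mm tall, standing loose on the bench between the robot and the mat; to be left alone. This point lies on its axis half-way up.
Mind the look-alikes: they are no part of the job. What is shaped like the part that bears weight_center but purple is not meant.

How it is judged (in metres and radians):
On the way, in this order (a step that is already met when the one before it is completed fails the run):
1. all three bottles stand released in the tray, the weight still in its place (contact force between the fingers and blue_bottle below 0.3 N and linear speed of each of blue_bottle, red_bottle, yellow_bottle below 0.03 m/s and angle between each of blue_bottle_center, red_bottle_center, yellow_bottle_center's own z axis and vertical below 0.12 rad and x of blue_bottle_center in the frame of tray between -0.112 and 0.112 m and y of blue_bottle_center in the frame of tray between -0.037 and 0.037 m and height (world z) of each of blue_bottle_center, red_bottle_center, yellow_bottle_center below 0.06 m and contact force between the fingers and red_bottle below 0.3 N and x of red_bottle_center in the frame of tray between -0.112 and 0.112 m and y of red_bottle_center in the frame of tray between -0.037 and 0.037 m and contact force between the fingers and yellow_bottle below 0.3 N and x of yellow_bottle_center in the frame of tray between -0.112 and 0.112 m and y of yellow_bottle_center in the frame of tray between -0.037 and 0.037 m and distance of weight_center from where it was at the start of the episode below 0.02 m), for 0.2 s.
2. the weight stands released on the middle of the pan, the bottles still in the tray (contact force between the fingers and blue_bottle below 0.3 N and linear speed of each of blue_bottle, red_bottle, yellow_bottle, weight below 0.03 m/s and angle between each of blue_bottle_center, red_bottle_center, yellow_bottle_center, weight_center's own z axis and vertical below 0.12 rad and x of blue_bottle_center in the frame of tray between -0.112 and 0.112 m and y of blue_bottle_center in the frame of tray between -0.037 and 0.037 m and height (world z) of each of blue_bottle_center, red_bottle_center, yellow_bottle_center below 0.06 m and contact force between the fingers and red_bottle below 0.3 N and x of red_bottle_center in the frame of tray between -0.112 and 0.112 m and y of red_bottle_center in the frame of tray between -0.037 and 0.037 m and contact force between the fingers and yellow_bottle below 0.3 N and x of yellow_bottle_center in the frame of tray between -0.112 and 0.112 m and y of yellow_bottle_center in the frame of tray between -0.037 and 0.037 m and contact force between the fingers and weight below 0.3 N and horizontal distance between weight_center and balance_pan below 0.015 m and height (world z) of weight_center between 0.082 and 0.098 m), for 0.2 s.
At the end, for the whole second after the job is handed in: The weight stands upright on the pan within 15 mm of its centre, each bottle stands upright on the disc of its cap colour with its axis within 12 mm of the centre of the disc, all released and at rest (contact force between the fingers and weight below 0.3 N and linear speed of each of weight, blue_bottle, red_bottle, yellow_bottle below 0.03 m/s and angle between each of weight_center, blue_bottle_center, red_bottle_center, yellow_bottle_center's own z axis and vertical below 0.12 rad and horizontal distance between weight_center and balance_pan below 0.015 m and height (world z) of weight_center between 0.082 and 0.098 m and contact force between the fingers and blue_bottle below 0.3 N and horizontal distance between blue_bottle_center and blue_disc below 0.012 m and height (world z) of each of blue_bottle_center, red_bottle_center, yellow_bottle_center below 0.064 m and contact force between the fingers and red_bottle below 0.3 N and horizontal distance between red_bottle_center and red_disc below 0.012 m and contact force between the fingers and yellow_bottle below 0.3 N and horizontal distance between yellow_bottle_center and yellow_disc below 0.012 m); the robot touches nothing.
It fails at once if a bottle or the weight is tipped over (more than 0.6 rad) (angle between any of blue_bottle_center, red_bottle_center, yellow_bottle_center, weight_center's own z axis and vertical above 0.6 rad).
It fails at once if the beaker is pushed more than 20 mm or tipped (distance of beaker_center from where it was at the start of the episode above 0.02 m).
It also fails if it takes over 141 s, if anything falls off the work surface, if the arm or the gripper's body presses on something with over 40 N, if the wrist force passes 120 N, or if a joint passes its speed limit or range.

ROBOT

A 6-joint arm with a two-finger parallel gripper is mounted at the origin on the work surface. World frame = base frame: x ahead of the robot, y to its left, z up, the work surface at z = 0. Lengths are in mm, angles in rad, forces in N, time in s.
With the tool pointing down it reaches from about 300 to 775 mm from the base axis. Payload 14.6 kg.
Tool frame: the origin (TCP) lies on the mounting face of the last link; the fingertips stand 199 mm ahead of it and the grasp point (between the pads) lies 180 mm ahead of it (bot.hold_point_z is the distance from the TCP to the grasp point, in mm); z points along the fingers, y is the line along which they close (so a half turn about z gives the same grasp; the last joint's range is limited). The gripper opens to 94 mm and grips with 3 to 60 N. Pads are 16 mm wide; open, the fingers measure 119 mm over their backs; the gripper's body (75 mm by 177 mm) begins 78 mm behind the grasp point.
Start: joints at [-1.281, 0.3, 1.521, -0, 1.321, -0.067], TCP at [192.096, -515.354, 404.646] pointing down, gripper open.
Joint ranges: [-3.03, 3.03], [-0.79, 2.21], [0.23, 2.52], [-1.04, 4.18], [0, 3.07], [-2.55, 2.55]. Speed limits (rad/s): [2.22, 2.22, 2.57, 3.14, 3.14, 3.14].

INTERFACE

Orientations are given as a unit quaternion [x, y, z, w].
In Python, from rig import bot gives the robot as it stands. The module is installed in compiled form; this text tells all that it offers. Calls block until the motion is done:
- bot.movep(position, orientation): joint-space move of the TCP to a pose.
- bot.move_linear(position, orientation=None, speed=150): straight line of the TCP; orientation=None keeps the orientation; speed is the mean speed in mm/s.
- bot.movej(angles): joint-space move.
- bot.gripper_to(opening): finger opening in mm; the grip force is fixed at half the most; returns when the fingers have stopped.
- bot.hold(seconds).
- bot.ik(position, orientation): joint angles nearest the present ones, or None.
- bot.capture(name): name is "side" or "top"; returns (picture, depth): 480x640x3 uint8, red, green, blue; 480x640 float32, mm along the optical axis (not along the pixel's ray), 0 where there is no reading.
- bot.get_calibration(name): a dict with "mtx" (3x3 intrinsics, pixels), "position" and "attitude" of the camera in the world. Camera axes: x right, y down, z forward; pixel columns grow to the right and rows downward; lengths in mm; the calibration is good to about 2 mm. A picture is of the moment at which its call begins. get_calibration takes no time and is no camera call.
A pose or a line that the arm cannot do raises bot.IKError and nothing moves.
- bot.finish_job(): hands the job in; it is judged then, once.
Trained networks look in the newest picture that a camera, given by its name, has taken for a name from the list of things; names that differ only in an ending like _2 or _b are one class to them, and where a whole thing is asked for, a point or a joint stands for the part that bears it (a point fixed in the world has none). Each returns a list of dicts, best first, with "p" (0 to 1); they miss things now and then, are a little off and sometimes report something else, mostly with a low value. They report only what shows in the picture. A call takes as long as a camera call. They do not tell look-alikes from the thing itself.
- bot.search_frame(camera, label): "centre" ([column, row] as shares, 0 to 1, of the picture: columns of its width, rows of its height, amid what is visible of it).
Readings, each from a call of its own:
- bot.get_clock(): time.
- bot.get_joints(): joint angles.
- bot.get_qvel(): joint speeds.
- bot.get_effort(): joint torques, N m.
- bot.get_position(): TCP position.
- bot.get_eef_rot(): TCP orientation.
- bot.get_ft_force(): force on the tool from outside, world axes, zero at the start.
- bot.get_moment(): the same for the moment, N m.
- bot.get_width(): finger opening in mm.
- bot.get_grip_force(): force on a finger pad.
Only numpy, scipy, OpenCV 4.12 (cv2) and the standard library are available. Lean on these libraries where they do the work, as an engineer would, in place of code of your own. Each camera call takes 0.05 s, during which the arm holds its last target. There are 200 camera calls.

## Working session

There is one attempt and no reset: what is moved stays moved. The work goes in short steps, each a Python script; the robot and the scene stay as the last script left them, time stands still between calls to the robot, and variables do not carry over. Pictures are saved under pics/ and viewed, at most 14 in all, crops included, and the job is handed in when it is done.

```bash
mkdir -p pics; cat > h.py <<'E'
import numpy as np, cv2
from scipy.spatial.transform import Rotation as R
from rig import bot
def cal(n):
    c=bot.get_calibration(n); a=np.array(c["attitude"],float)
    M=a if a.shape==(3,3) else R.from_quat(a).as_matrix()
    return np.array(c["mtx"]),np.array(c["position"],float),M
def cloud(n,depth):
    K,p,M=cal(n); v,u=np.mgrid[:480,:640]
    d=np.stack([(u-K[0,2])/K[0,0],(v-K[1,2])/K[1,1],np.ones_like(u,float)],-1)*depth[...,None]
    return d@M.T+p
def on_plane(n,u,v,z):
    K,p,M=cal(n); d=M@np.array([(u-K[0,2])/K[0,0],(v-K[1,2])/K[1,1],1.]); return p+d*(z-p[2])/d[2]
E
python3 - <<'E'
from h import *
for n in("top","side"):
    c=bot.get_calibration(n); print(c)
    im,d=bot.capture(n); cv2.imwrite(f"pics/{n}0.png",im[...,::-1]); np.save(n+"0.npy",d)
    W=cloud(n,d)
    for l in ["blue_bottle_center","red_bottle_center","yellow_bottle_center","blue_disc","red_disc","yellow_disc","weight_center","balance_pan","tray","beaker_center"]:
        r=bot.search_frame(n,l)
        for q in r[:3]:
            u,v=q["centre"][0]*640,q["centre"][1]*480
            print(n,l,round(q["p"],2),round(u),round(v),W[min(int(v),479),min(int(u),639)].round())
print(bot.get_clock(),bot.get_eef_rot())
E
```

```text
{'mtx': array([[488.49085234,   0.        , 315.07332031],
       [  0.        , 488.49085234, 233.30740975],
       [  0.        ,   0.        ,   1.        ]]), 'position': array([ 5.25180402e+02, -9.18309510e-02,  8.45319349e+02]), 'attitude': array([-0.69647672,  0.71642225, -0.03398876,  0.02245225])}
top blue_bottle_center 0.77 323 250 [560. -23. 105.]
top red_bottle_center 0.9 297 216 [611.  15. 106.]
top yellow_bottle_center 0.94 364 232 [584. -88. 105.]
top blue_disc 0.73 326 263 [539. -28.  73.]
top red_disc 0.81 295 231 [599.  21.   6.]
top red_disc 0.43 322 264 [539. -24.  29.]
top yellow_disc 0.62 353 245 [572. -79.   7.]
top yellow_disc 0.53 296 231 [599.  20.   7.]
top yellow_disc 0.42 128 294 [499. 306.   4.]
top weight_center 0.89 385 333 [ 425. -121.   55.]
top weight_center 0.77 202 220 [615. 170.  55.]
top weight_center 0.69 328 217 [616. -34.  58.]
top tray 0.74 129 291 [504. 305.   3.]
top tray 0.44 323 252 [556. -23. 105.]
{'mtx': array([[603.55807986,   0.        , 309.25726301],
       [  0.        , 603.55807986, 239.43577551],
       [  0.        ,   0.    
[... 226 characters left out ...]
tle_center 0.15 359 199 [ 520. -241.   62.]
side red_bottle_center 0.73 294 260 [621.  34.  63.]
side yellow_bottle_center 0.77 317 223 [592. -79.  81.]
side yellow_bottle_center 0.47 359 200 [ 522. -241.   59.]
side blue_disc 0.55 335 276 [548. -11.   5.]
side blue_disc 0.43 295 262 [618.  40.  62.]
side red_disc 0.5 298 285 [614.  34.   7.]
side weight_center 0.81 400 244 [426. -98.  36.]
side weight_center 0.71 282 319 [615. 186.  41.]
side weight_center 0.45 307 253 [604. -28.  40.]
side balance_pan 0.65 356 199 [ 527. -247.   58.]
side tray 0.66 339 395 [503. 309.   4.]
side beaker_center 0.73 417 278 [391.  44.  50.]
1.1 [ 9.84129910e-01  1.77449485e-01  2.00907588e-06 -1.54064833e-05]
```

View pics/top0.png

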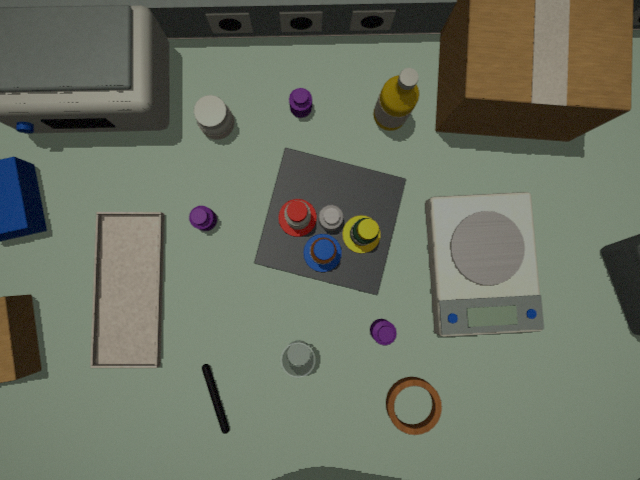

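View pics/side0.png

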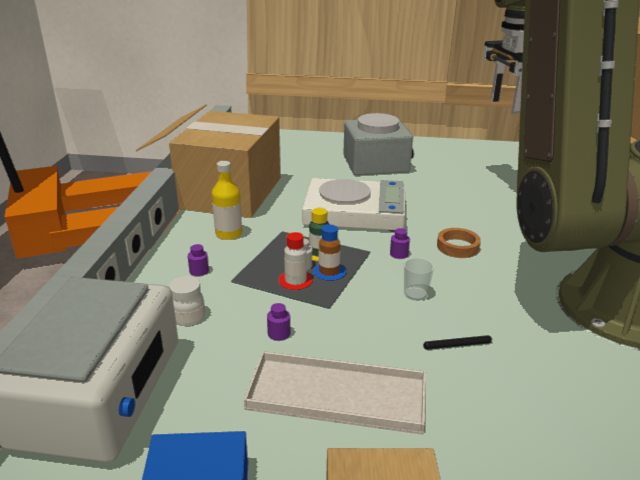

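The top view shows the red (297,212), blue (323,250) and yellow (366,231) caps, with the grey weight at (331,218). The tray is on the left (97–162, 213–367), the pan at (487,248) and the beaker at (299,357). The purple look-alikes are at (203,218), (384,332) and (301,102). The caps are clear of each other, so I'll grip by the cap. Next I'll measure precisely.

```bash
cat > m.py <<'E'
from h import *
import json
im=cv2.imread("pics/top0.png"); d=np.load("top0.npy"); W=cloud("top",d)
hsv=cv2.cvtColor(im,cv2.COLOR_BGR2HSV); H,S,V=cv2.split(hsv); Z=W[...,2]
hue={"red":(H<8)|(H>172),"yellow":(H>22)&(H<36),"blue":(H>100)&(H<125)}
c0={"red":(605,17),"blue":(555,-23),"yellow":(580,-90)}
out={}
from scipy.optimize import least_squares
def plane(mask,z): 
    v,u=np.nonzero(mask); return np.array([on_plane("top",a,b,z)[:2] for a,b in zip(u,v)])
def ring(mask,z):
    c=max(cv2.findContours(mask.astype(np.uint8),0,1)[0],key=cv2.contourArea)
    h=cv2.convexHull(c)[:,0]; P=np.array([on_plane("top",a,b,z)[:2] for a,b in h])
    return P
for k in hue:
    near=np.hypot(W[...,0]-c0[k][0],W[...,1]-c0[k][1])<60
    cap=W[near&hue[k]&(S>100)&(Z>99)&(Z<112)]
    P=ring(near&hue[k]&(S>120)&(Z<25)&(Z>0),8)
    f=least_squares(lambda p:np.hypot(*(P-p).T)-33,P.mean(0),loss="soft_l1")
    print(k,"cap",cap[:,:2].mean(0).round(1),np.ptp(cap[:,:2],axis=0).round(),len(cap),"disc",f.x.round(1),np.abs(f.fun).max().round(1))
    out[k]=cap[:,:2].mean(0).tolist(); out[k+"_disc"]=f.x.tolist()
w=W[(np.hypot(W[...,0]-614,W[...,1]+34)<25)&(Z>57)&(Z<66)]
print("weight",w.mean(0).round(1),np.ptp(w,axis=0).round()); out["weight"]=w[:,:2].mean(0).tolist()
n=np.zeros((480,640),bool); n[195:300,435:540]=1
lab=cv2.HoughCircles(cv2.GaussianBlur(cv2.cvtColor(im,6),(3,3),0)[190:300,430:545],cv2.HOUGH_GRADIENT,1.0,100,param1=80,param2=15,minRadius=32,maxRadius=42)
print(lab); a=lab[0][0]; p=on_plane("top",a[0]+430,a[1]+190,62); print("pan",p); out["pan"]=p[:2].tolist()
t=(Z>12)&(Z<28)&(abs(W[...,0]-504)<160)&(abs(W[...,1]-305)<80)
P=W[t][:,:2].astype(np.float32); r=cv2.minAreaRect(P); print("tray",r,len(P)); out["tray"]=[list(r[0]),cv2.boxPoints(r).tolist()]
b=W[(np.hypot(W[...,0]-391,W[...,1]-22)<60)&(Z>40)&(Z<75)]; print("beaker",b.mean(0))
for a,b in("rb","ry","by"):
    q={"r":"red","b":"blue","y":"yellow"}; print(a,b,*[np.hypot(*np.subtract(out[q[a]+s],out[q[b]+s])).round(1) for s in("","_disc")])
json.dump(out,open("m.json","w"))
E
python3 m.py
```

```text
red cap [619.9  13.7] [30. 31.] 328 disc [620.5  15.3] 0.6
yellow cap [589.3 -94.3] [30. 31.] 333 disc [589.  -93.8] 0.8
blue cap [559.9 -25.5] [31. 29.] 323 disc [558.6 -25.9] 0.8
weight [615.9 -41.1  60.5] [25. 25.  7.]
[[[56.5 58.5 37.4]]]
pan [ 555.45219359 -289.59860391   62.        ]
tray ((507.201904296875, 303.87847900390625), (111.6868896484375, 258.5887451171875), 88.21367645263672) 1505
beaker [383.45564448  20.01289823  58.47434983]
r b 71.7 74.4
r y 112.3 113.6
b y 74.9 74.4
```

```bash
cat >> h.py <<'E'
import json
Q=[1,0,0,0]; m=json.load(open("m.json"))
ax=np.array([np.cos(np.radians(-1.79)),np.sin(np.radians(-1.79))])
slot={k:np.array(m["tray"][0])+s*ax for k,s in (("blue",-80),("yellow",0),("red",80))}
HI=225
def tp(xy,z): return [float(xy[0]),float(xy[1]),float(z+bot.hold_point_z)]
def pick(xy,z,op=62,hi=HI):
    bot.movep(tp(xy,hi),Q); bot.gripper_to(op)
    bot.move_linear(tp(xy,z),speed=200); bot.gripper_to(0)
    print("width",bot.get_width(),"grip",bot.get_grip_force())
    bot.move_linear(tp(xy,hi),speed=200)
def place(xy,z,op=62,hi=HI):
    bot.movep(tp(xy,hi),Q); bot.move_linear(tp(xy,z),speed=150)
    print("held",bot.get_width()); bot.gripper_to(op); bot.hold(.1)
    bot.move_linear(tp(xy,hi),speed=200); print("t",bot.get_clock())
def snap(f):
    im,d=bot.capture("top"); cv2.imwrite(f"pics/{f}.png",im[...,::-1]); np.save(f+".npy",d); return im,d
E
python3 - <<'E'
from h import *
for k in slot: print(k,slot[k],bot.ik(tp(slot[k],93),Q),bot.ik(tp(m[k],96),Q))
pick(m["blue"],96); place(slot["blue"],93)
im,d=snap("t1"); s,_=bot.capture("side")
cv2.imwrite("pics/s1.png",s[...,::-1])
E
```

```text
blue [427.24094211 306.37738395] [ 5.52442416e-01  3.95884022e-01  1.72209652e+00 -4.44089210e-16
  1.02361211e+00  2.12323874e+00] [-1.10837726e-01  4.59775893e-01  1.61928933e+00 -4.44089210e-16
  1.06252743e+00  1.45995860e+00]
yellow [507.2019043 303.878479 ] [ 4.77836885e-01  5.24610024e-01  1.52775842e+00 -4.44089210e-16
  1.08922421e+00  2.04863321e+00] [-2.20085528e-01  5.31845513e-01  1.50852931e+00 -4.44089210e-16
  1.10121783e+00  1.35071080e+00]
red [587.16286649 301.37957406] [ 4.18732260e-01  6.65075771e-01  1.30123168e+00 -4.44089210e-16
  1.17528521e+00  1.98952859e+00] [-3.70020776e-02  5.78734492e-01  1.43431937e+00 -4.44089210e-16
  1.12853879e+00  1.53379425e+00]
width 31.981837237362726 grip 25.47933434980223
held 30.924190901526686
t 10.1167
```

View pics/s1.png

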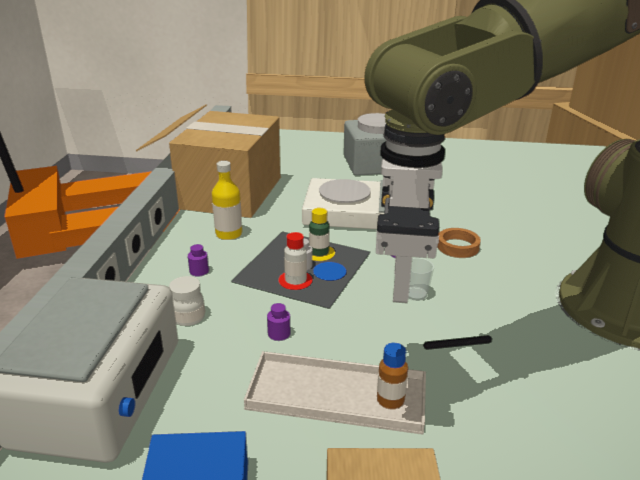

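The blue bottle is standing in the tray near (393,380). Moving on to yellow, then red.

```bash
python3 - <<'E'
from h import *
for k in("yellow","red"): pick(m[k],96); place(slot[k],93)
bot.movep(tp((420,-150),HI+20),Q)
im,d=snap("t2"); W=cloud("top",d); Z=W[...,2]
w=W[(np.hypot(W[...,0]-615.9,W[...,1]+41)<30)&(Z>57)&(Z<66)]; print("weight",len(w),w.mean(0))
for k in slot:
    q=W[(np.hypot(W[...,0]-slot[k][0],W[...,1]-slot[k][1])<30)&(Z>94)&(Z<112)]; print(k,slot[k],len(q),q.mean(0))
s,_=bot.capture("side");cv2.imwrite("pics/s2.png",s[...,::-1])
E
```

```text
width 31.86438447271478 grip 25.5766012694221
held 31.58870054723867
t 18.3417
width 31.951812920260593 grip 26.23554205914843
held 31.969342700218036
t 25.6833
weight 201 [615.93503663 -40.96195912  60.57322513]
blue [427.24094211 306.37738395] 379 [427.0847105  304.84565199  99.20712802]
yellow [507.2019043 303.878479 ] 363 [506.87435535 302.23599891  99.23548219]
red [587.16286649 301.37957406] 358 [586.54761731 299.68030131  99.18536414]
```

View pics/s2.png

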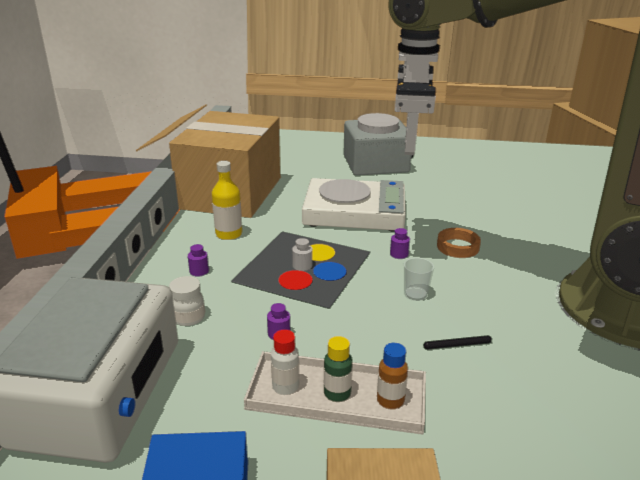

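All three bottles stand upright in the tray, and the weight hasn't moved (about (303,256)). Next, the weight.

```bash
python3 - <<'E'
from h import *
pick(m["weight"],33,op=75); place(m["pan"],33+57+1,op=75)
bot.movep(tp((480,100),HI+20),Q)
im,d=snap("t3"); W=cloud("top",d); Z=W[...,2]
w=W[(np.hypot(W[...,0]-m["pan"][0],W[...,1]-m["pan"][1])<30)&(Z>110)&(Z<125)]; print("weight",len(w),w.mean(0),m["pan"])
cv2.imwrite("pics/t3c.png",cv2.resize(im[180:345,420:560,::-1],None,fx=3,fy=3))
E
```

```text
width 39.23872406914243 grip 30.000398755073547
held 39.58466021821734
t 35.4333
weight 258 [ 555.42517697 -288.57070323  117.44063171] [555.4521935915282, -289.59860390966935]
```

View pics/t3c.png

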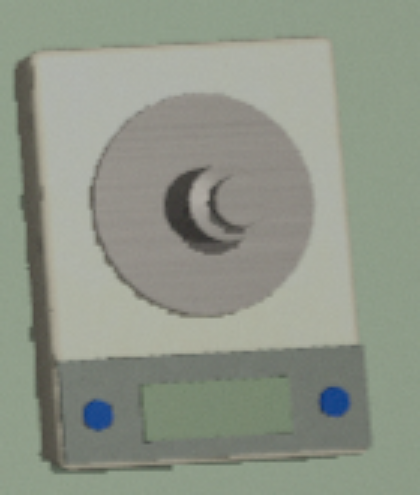

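The weight is upright on the pan, about 1 mm from its centre; the knob at (235,200) in the crop is only shifted by parallax. Next, the bottles go back.

```bash
python3 - <<'E'
from h import *
for k in("red","yellow","blue"): pick(slot[k],92); place(m[k+"_disc"],97)
bot.movep(tp((420,120),HI+40),Q)
im,d=snap("t4"); W=cloud("top",d); Z=W[...,2]
for k in slot:
    c=m[k+"_disc"]; q=W[(np.hypot(W[...,0]-c[0],W[...,1]-c[1])<30)&(Z>98)&(Z<115)]; print(k,np.round(c,1),len(q),q.mean(0).round(1))
s,_=bot.capture("side");cv2.imwrite("pics/s4.png",s[...,::-1]); print(bot.get_clock())
E
```

```text
width 31.783655687133344 grip 25.765713232685812
held 31.85985852420361
t 44.2333
width 31.832269529602726 grip 24.73234991513891
held 31.73935144685331
t 51.9417
width 31.658551660291433 grip 24.487671610841062
held 31.6378721120111
t 59.8917
blue [558.6 -25.9] 336 [556.3 -25.8 103.5]
yellow [589.  -93.8] 335 [586.8 -93.5 103.5]
red [620.5  15.3] 337 [618.   15.3 103.4]
60.825
```

View pics/s4.png

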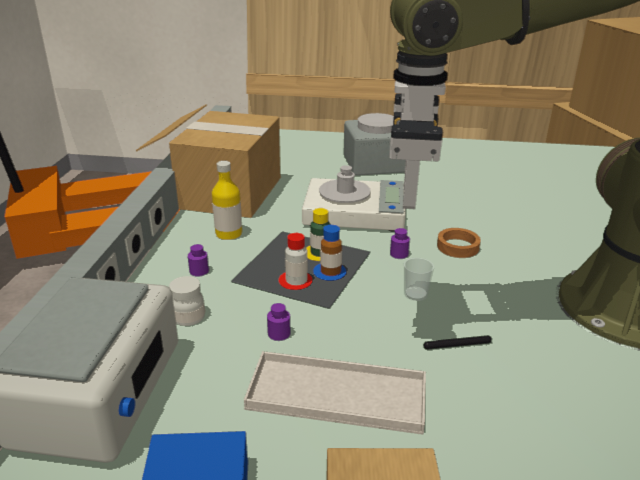

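Each bottle stands on the disc of its own colour, within about 2.5 mm of the centre: red (296,262), yellow (320,235), blue (331,253). The weight is on the pan (345,182) and the beaker hasn't moved (417,279).

```bash
python3 -c "
from rig import bot
print(bot.finish_job())"
```

```text
the job is handed in; nothing more can be done
None
```

The job is handed in (no verdict was returned): at my last check, about 61 s on the robot's clock, the weight was about 1 mm from the pan centre, each bottle was upright within about 2.5 mm of its own disc's centre, and the beaker had not moved.

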